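Open the combination lock of the workshop tool chest and hold up its shackle

TASK

Unlock the red tool chest: press the red key, then the yellow, then the green, one at a time and each fully down (leave the blue key alone), then turn the dial clockwise until it rests on the notch where its yellow pointer and the gap in its rim point at the shackle. Then pull the shackle straight up out of the chest, leaving the dial on that notch, and finish with the gripper still holding the shackle still and upright, its feet at least 10 cm above the chest and touching nothing else. Leave the tools and other things lying about where they are.

Things in the scene. Friction and masses are not known exactly. Their poses are not given: they have to be found in the camera images.
- chest: red tool chest fixed to the bench. Origin under the middle of its grey lock deck, at bench height; x points from deck to red lid, y from keys past dial to shackle. Deck 170 (x) by 400 mm (y), top 90 mm above bench; lid behind it (x 87 to 255) 95 mm high. At x 0: key square centre y -125, dial axis y 20, shackle centre y 120, its legs y 92 and 148 mm
- dial_grip (a point): on the dial's upright axis, 140 mm above the bench, where to grip its aluminium bar: 46 mm long, 14 mm thick (grip across this), from 110 to 157 mm above the bench, over a black rim disc 92 mm across, 104 to 110 mm above the bench. Its x axis lies along the bar towards the yellow pointer and the gap in the rim and turns with the dial; z up
- dial (a joint): dial angle in rad, clockwise from above, stops at 0 and 1.745. Clicks into a notch every 0.349 rad (20 degrees): 0, 0.349, 0.698, 1.047, 1.396, 1.745; about 0.1 N m to pass a click; let go, it settles in the nearest notch. Opens at 1.396: pointer and rim gap then point along the chest's +y at the shackle, between two green marks. Starts at a notch from 0 to 0.698
- shackle_bar (a point): middle of the crossbar (grip here) of a loose brass-coloured U of 10 mm round bar, 0.2 to 0.45 kg, upright. Crossbar along the chest's y, straight for 40 mm, 150 mm above the bench at the start; legs 56 mm apart, feet 85 mm below this point, the lowest 25 mm in loose 13 mm square holes of the deck. z points up the legs
- shackle: the same shackle; origin midway between its feet. A steel tongue (9 mm wide, 7 mm thick, 28 to 35 mm above the feet) reaches 35 mm from the near leg under the dial's rim: the shackle lifts only when the rim gap is above the tongue, then straight up
- key_red_top (a point): centre of the top of the red round key, 28 mm across, its top 18 mm above the grey deck, in a black ring 44 mm across and 12 mm high. The four keys (red, yellow, green, blue) stand in a 2 x 2 square, 50 mm apart; which colour is where varies
- key_red (a joint): travel of the red key in m: 0 up, 0.006 fully down; spring, about 5 N fully down, comes back up by itself; it counts as pressed beyond 0.0042 and as up below 0.002
- key_yellow_top (a point): centre of the top of the yellow round key, 28 mm across, its top 18 mm above the grey deck, in a black ring 44 mm across and 12 mm high. The four keys (red, yellow, green, blue) stand in a 2 x 2 square, 50 mm apart; which colour is where varies
- key_yellow (a joint): travel of the yellow key in m: 0 up, 0.006 fully down; spring, about 5 N fully down, comes back up by itself; it counts as pressed beyond 0.0042 and as up below 0.002
- key_green_top (a point): centre of the top of the green round key, 28 mm across, its top 18 mm above the grey deck, in a black ring 44 mm across and 12 mm high. The four keys (red, yellow, green, blue) stand in a 2 x 2 square, 50 mm apart; which colour is where varies
- key_green (a joint): travel of the green key in m: 0 up, 0.006 fully down; spring, about 5 N fully down, comes back up by itself; it counts as pressed beyond 0.0042 and as up below 0.002
- key_blue_top (a point): centre of the top of the blue round key, 28 mm across, its top 18 mm above the grey deck, in a black ring 44 mm across and 12 mm high. The four keys (red, yellow, green, blue) stand in a 2 x 2 square, 50 mm apart; which colour is where varies
- key_blue (a joint): travel of the blue key in m: 0 up, 0.006 fully down; spring, about 5 N fully down, comes back up by itself; it counts as pressed beyond 0.0042 and as up below 0.002
- tape: yellow tape measure, 70 x 65 x 36 mm, lying on the chest's lid; bystander, origin under it
- screwdriver: red-handled screwdriver, 200 mm, on the chest's lid; bystander
- hammer: hammer, 260 mm, on the bench left of the chest; bystander
- screwbox: cardboard box of screws, 110 x 75 x 60 mm, left of the chest; bystander
- wrench: steel wrench, 180 mm, right of the chest; bystander
- mug: blue mug, 80 mm wide, 90 mm high, right of the chest; bystander
- offcut: timber offcut, 160 x 60 x 35 mm, right of the chest; bystander

How it is judged (in metres and radians):
On the way, in this order (a step that is already met when the one before it is completed fails the run):
1. the red key is pressed, the others up (value of joint key_red above 0.0042 m and value of joint each of key_yellow, key_green, key_blue below 0.002 m), for 0.04 s.
2. then the yellow key is pressed, the others up (value of joint key_yellow above 0.0042 m and value of joint each of key_red, key_green, key_blue below 0.002 m), for 0.04 s.
3. then the green key is pressed, the others up (value of joint key_green above 0.0042 m and value of joint each of key_red, key_yellow, key_blue below 0.002 m), for 0.04 s.
4. the dial rests on its open notch (1.396 rad, within 0.11), shackle still down, keys up (value of joint dial between 1.286 and 1.506 rad and value of joint each of key_red, key_yellow, key_green, key_blue below 0.002 m and velocity of joint dial between -0.1 and 0.1 rad/s and height (world z) of shackle_bar below 0.157 m), for 0.3 s.
At the end, for the whole second after the job is handed in: The gripper holds the shackle (over 2 N) upright within 0.3 rad and still (under 0.03 m/s), crossbar at least 255 mm above the bench (feet 80 mm above the deck), touching neither chest nor bystanders; dial at 1.396 rad within 0.11, all keys up (height (world z) of shackle_bar above 0.255 m and angle between shackle_bar's own z axis and vertical below 0.3 rad and linear speed of shackle below 0.03 m/s and contact force between shackle and the fingers above 2 N and contact force between shackle and chest below 0.2 N and contact force between shackle and tape below 0.2 N and contact force between shackle and screwdriver below 0.2 N and contact force between shackle and hammer below 0.2 N and contact force between shackle and screwbox below 0.2 N and contact force between shackle and wrench below 0.2 N and contact force between shackle and mug below 0.2 N and contact force between shackle and offcut below 0.2 N and value of joint dial between 1.286 and 1.506 rad and value of joint each of key_red, key_yellow, key_green, key_blue below 0.002 m); the arm keeps its last pose, push and grip.
It fails at once if the blue key is pressed (value of joint key_blue above 0.003 m).
It fails at once if two keys are pressed together (value of joint each of key_red, key_yellow above 0.003 m or value of joint each of key_red, key_green above 0.003 m or value of joint each of key_yellow, key_green above 0.003 m).
It fails at once if a bystander is moved by more than 40 mm (distance of any of tape, screwdriver, hammer, screwbox, wrench, mug, offcut from where it was at the start of the episode above 0.04 m).
It also fails if it takes over 56 s, if anything falls off the work surface, if the arm or the gripper's body presses on something with over 40 N, if the wrist force passes 120 N, or if a joint passes its speed limit or range.

ROBOT

A 6-joint arm with a two-finger parallel gripper is mounted at the origin on the work surface. World frame = base frame: x ahead of the robot, y to its left, z up, the work surface at z = 0. Lengths are in mm, angles in degrees, forces in N, time in s.
With the tool pointing down it reaches from about 300 to 850 mm from the base axis. Payload 4.2 kg.
Tool frame: the origin (TCP) lies at the very end of the fingers, on their centre line; the grasp point (between the pads) lies 19 mm behind it; z points along the fingers, y is the direction in which the jaws open and shut (so a half turn about z gives the same grasp; the last joint's range is limited). The gripper opens to 91 mm and grips with 3 to 60 N. Pads are 32 mm wide; open, the fingers measure 118 mm over their backs; the gripper's body (76 mm by 178 mm) begins 60 mm behind the grasp point.
Start: joints at [72.479, 18.312, 89.639, -0, 72.044, -1.146], TCP at [162.109, 551.692, 213.976] pointing down, gripper open.
Joint ranges: [-177.97, 177.97], [-48.28, 115.42], [12.27, 149.76], [-77.06, 257.06], [2.81, 150.46], [-146.56, 146.56]. Speed limits (degrees/s): [147.25, 147.25, 180, 180, 180, 180].

INTERFACE

Orientations are given as [roll, pitch, yaw] about the fixed x, y, z axes, in that order (R = Rz(yaw) Ry(pitch) Rx(roll)).
In Python, from workcell import env gives the robot as it stands. The module is installed in compiled form; this text tells all that it offers.
- The arm moves only by the tool arm_command, never from a script. Its argument "targets" is a list of rows, each a list of 5 numbers: the closure, from 0 (fully open) to 1 (shut), then the shift along the tool's x, y, z each as a share of 50 cm, from -1 to 1, then the turn about the tool's z as a share of pi/4 rad, from -1 to 1. A call has 1 to 8 rows; each row is the pose to reach, as a shift and turn from the pose measured when the call began, along the tool's axes at that moment; what a row does not reach only later rows make up. A row lasts 1/12 s, in which the tool goes at most 41.7 mm and 7.16 degrees, less where a joint would pass 70% of its speed; a pose out of reach is approached as far as the arm can. A call with a number of a shift or a turn outside -1 to 1 is refused whole. A call with a gripper value outside its range is refused whole. The fingers move at their own pace and stop on an object; "squeeze" is the grip in N (left out, the last holds). Time passes only in rows, so rows that repeat a pose let the fingers close. It gives the time, the measured TCP pose, the force and the opening at its end, in the units of the state.
- env.state(): the state, without advancing time (a new reading comes with each control period).
- env.grab_frame(name): name is "side" or "top" or "wrist"; returns the picture (400x640x3 uint8, red, green, blue); there is no depth.
- env.camera_params(name): a dict with "camera_matrix" (3x3 intrinsics, pixels), "R" (3x3) and "t" (3): a world point X has camera coordinates R X + t; the wrist camera has in their place "hand_eye" (4x4, takes a point from camera to tool coordinates, whose origin is the TCP and whose axes are the flange's). Camera axes: x right, y down, z forward; pixel columns grow to the right and rows downward; lengths in mm; the calibration is good to about 2 mm. A picture is of the moment at which its call begins: read the wrist's pose just before it. camera_params takes no time and is no camera call.
- env.job_done(): hands the job in, once; it reports no verdict.
The state is a dict: "time_s": time; "qpos": joint angles; "qvel": joint speeds; "effort": joint torques, N m; "ee_pos": TCP position; "ee_rot": TCP orientation; "force": force on the tool from outside, world axes, zero at the start; "torque": the same for the moment, N m; "gripper_width": finger opening in mm.
Only numpy, scipy, OpenCV 4.12 (cv2) and the standard library are available. Lean on these libraries where they do the work, as an engineer would, in place of code of your own. Each camera call takes 0.05 s, during which the arm holds its last target.

## Working session

There is one attempt and no reset: what is moved stays moved. The work goes in short steps, Python scripts to look and compute and a tool call to move; the robot and the scene stay as the last step left them, time stands still between calls to the robot, and variables do not carry over. Pictures are saved under pics/ and viewed, and the job is handed in when it is done.

Besides the shell and the picture viewer there is one more tool, called as name(argument=value, ...) on one line, values as JSON. arm_command: Moves the arm, as the interface text tells. Shift numbers are shares of 50 cm and turn numbers shares of pi/4 rad, none past 1 either way. Its arguments: {"type":"object","properties":{"targets":{"type":"array"},"squeeze":{"type":"number"}},"required":["targets"]}

```bash
mkdir -p pics; python3 - <<'E'
from workcell import env
import cv2
s=env.state();print(s)
for n in ["top","side","wrist"]:
    p=env.camera_params(n);print(n,p)
    cv2.imwrite(f"pics/{n}0.png",env.grab_frame(n)[:,:,::-1])
E
```

```text
{'time_s': 0.0, 'qpos': array([ 7.24821206e+01,  1.83522778e+01,  8.97067806e+01, -1.56552059e-04,
        7.20430262e+01, -1.14626732e+00]), 'qvel': array([ 0.08897832,  0.07748209, -0.11263907,  0.03375617,  0.02759281,
       -0.07671112]), 'effort': array([-2.43325470e-03, -4.12443209e+01, -2.31972849e+01,  7.23168603e-02,
        4.58345760e-02, -1.32565829e-04]), 'ee_pos': array([161.92475966, 551.20412429, 213.1113559 ]), 'ee_rot': array([-1.79897933e+02, -1.89337154e-03,  1.63628435e+02]), 'force': array([ 0.15432286, -0.57757776, -0.19808457]), 'torque': array([ 0.06423993,  0.02725005, -0.02216132]), 'gripper_width': 90.75736459915139}
top {'camera_matrix': array([[505.10680602,   0.        , 325.36690777],
       [  0.        , 505.10680602, 198.70363005],
       [  0.        ,   0.        ,   1.        ]]), 'R': array([[ 0.0027866 , -0.99993782, -0.0107977 ],
       [-0.99861902, -0.00221612, -0.05248943],
       [ 0.05246224,  0.01092905, -0.9985631 ]]), 't': array([   5.87678459,  585.84613593, 1920.37224659])}
side {'camera_matrix': array([[366.08948681,   0.        , 
[... 161 characters left out ...]
01219793],
       [-0.24937182, -0.74016811, -0.62447167],
       [ 0.21415619,  0.58672888, -0.7809522 ]]), 't': array([-564.53015101,  205.59122124, 1023.77152661])}
wrist {'camera_matrix': array([[318.10719565,   0.        , 317.08397523],
       [  0.        , 318.10719565, 195.73521346],
       [  0.        ,   0.        ,   1.        ]]), 'hand_eye': array([[-1.02249934e-03, -9.68701232e-01, -2.48227470e-01,
         6.90918296e+01],
       [ 9.99999477e-01, -9.82605670e-04, -2.84607833e-04,
        -1.54866123e+00],
       [ 3.17902395e-05, -2.48227631e-01,  9.68701730e-01,
        -1.71155443e+02],
       [ 0.00000000e+00,  0.00000000e+00,  0.00000000e+00,
         1.00000000e+00]])}
```

View pics/top0.png

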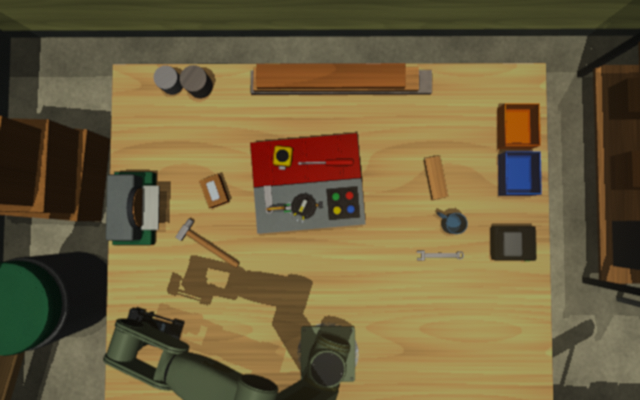

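View pics/side0.png

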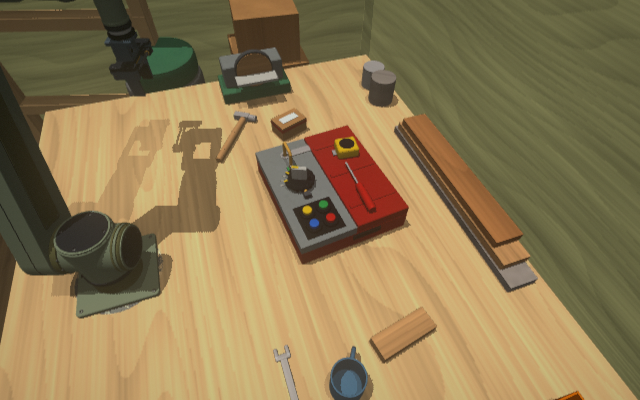

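View pics/wrist0.png

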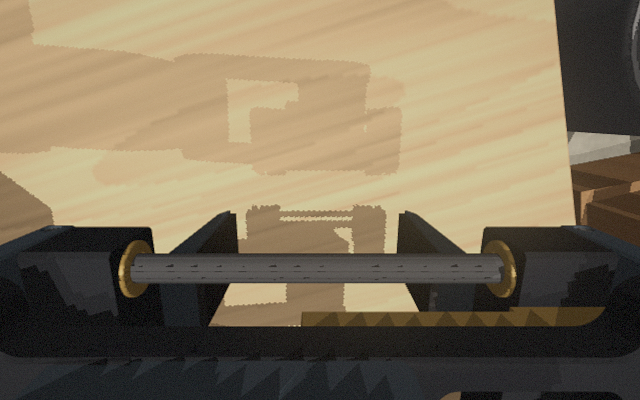

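The top view shows the chest near (310,185), with the keys at (335-350,195-212), the dial at (303,207) and the shackle at (283,208). The side view agrees. I'll measure next.

```bash
cat > h.py <<'E'
import numpy as np, cv2
from workcell import env
from scipy.spatial.transform import Rotation as Ro
def cam(n,s=None):
    p=env.camera_params(n);K=p["camera_matrix"]
    if n!="wrist": R,t=p["R"],p["t"]
    else:
        s=s or env.state(); T=np.eye(4);T[:3,:3]=Ro.from_euler("xyz",s["ee_rot"],degrees=True).as_matrix();T[:3,3]=s["ee_pos"]
        W=np.linalg.inv(T@p["hand_eye"]);R,t=W[:3,:3],W[:3,3]
    return K,R,t
def ray(c,px,z):
    K,R,t=c;o=-R.T@t;d=R.T@np.linalg.solve(K,[px[0],px[1],1.]);return o+d*(z-o[2])/d[2]
def proj(c,X):
    K,R,t=c;v=K@(R@np.asarray(X,float)+t);return v[:2]/v[2]
HSV={"red":[(0,8),(172,180)],"yellow":[(22,34)],"green":[(45,80)],"blue":[(100,130)]}
def blobs(im,col,roi,smin=110,vmin=70):
    x0,y0,x1,y1=roi;h=cv2.cvtColor(im[y0:y1,x0:x1],cv2.COLOR_RGB2HSV)
    m=np.zeros(h.shape[:2],np.uint8)
    for a,b in HSV[col]: m|=cv2.inRange(h,(a,smin,vmin),(b,255,255))
    n,l,st,ce=cv2.connectedComponentsWithStats(m)
    return [(int(st[i,4]),*(np.round(ce[i]+[x0,y0],2))) for i in range(1,n) if st[i,4]>=5]
E
python3 - <<'E'
from h import *
a=cv2.imread("pics/top0.png");b=cv2.imread("pics/side0.png")
cv2.imwrite("pics/tz.png",cv2.resize(a[120:245,240:380],None,fx=5,fy=4.8*5/4.8*0.95,interpolation=cv2.INTER_CUBIC)[:600])
cv2.imwrite("pics/sz.png",cv2.resize(b[120:265,245:415],None,fx=4,fy=4,interpolation=cv2.INTER_CUBIC))
for n,f,roi,in [("top",a,(328,188,360,220)),("side",b,(297,195,345,238))]:
    c=cam(n)
    for col in HSV:
        for q in blobs(f[:,:,::-1].copy(),col,roi): print(n,col,q,ray(c,q[1:],108).round(1))
E
```

```text
top red (63, np.float64(349.0), np.float64(195.13)) [594.2 -79.9 108. ]
top yellow (61, np.float64(336.57), np.float64(210.0)) [539.8 -34.6 108. ]
top green (49, np.float64(335.33), np.float64(196.43)) [589.4 -30.  108. ]
top blue (52, np.float64(350.29), np.float64(208.71)) [544.7 -84.6 108. ]
side red (39, np.float64(342.13), np.float64(198.18)) [649.5 -28.5 108. ]
side red (87, np.float64(330.23), np.float64(216.98)) [593.8 -80.6 108. ]
side yellow (67, np.float64(306.67), np.float64(209.31)) [539.8 -34.1 108. ]
side green (62, np.float64(322.89), np.float64(203.6)) [590.1 -29.5 108. ]
side blue (67, np.float64(313.7), np.float64(222.54)) [544.3 -83.7 108. ]
```

View pics/tz.png

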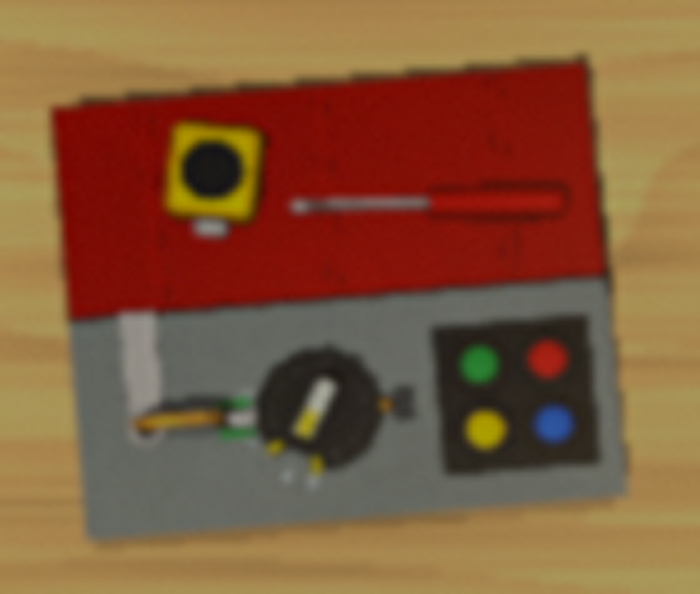

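View pics/sz.png

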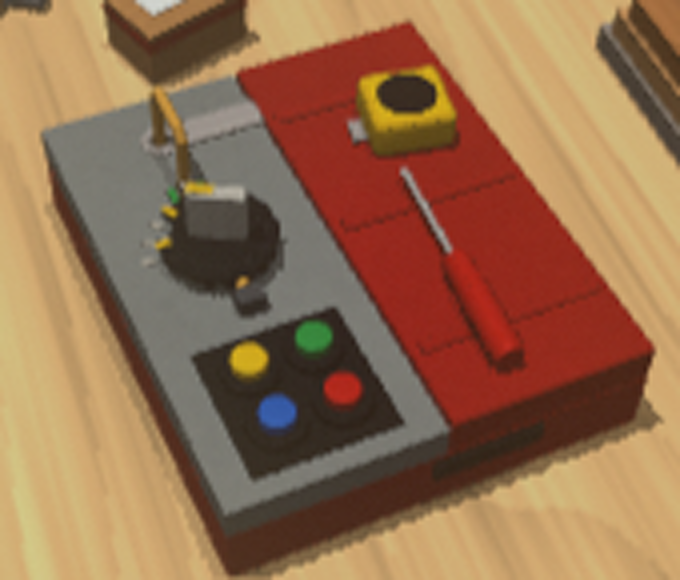

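Both views give the same key positions to about 1 mm. The pointer is about 60° short of the shackle, so the dial starts at 0.349. The chest yaw is about 5.05°. Now a helper to turn world goals into shares.

```bash
cat >> h.py <<'E'
KEY={"red":(594,-80.2),"green":(589.7,-29.8),"yellow":(539.8,-34.4),"blue":(544.5,-84.2)}
def sh(x,y,z,yaw):
    s=env.state();R=Ro.from_euler("xyz",s["ee_rot"],degrees=True).as_matrix()
    d=R.T@(np.array([x,y,z])-s["ee_pos"])/500
    t=-((yaw-s["ee_rot"][2]+180)%360-180)/45
    print("shift",d.round(4),"turn",round(t,3),"| pos",s["ee_pos"].round(1),s["ee_rot"].round(2),"F",s["force"].round(1),"w",round(s["gripper_width"],1),"t",round(s["time_s"],2))
E
python3 -c "
from h import *
sh(594,-80.2,200,95.05)"
```

```text
shift [-1.185  -0.9682  0.0279] turn 1.524 | pos [162.  551.3 213.3] [-179.92    0.    163.62] F [ 0.5  0.7 -0.4] w 90.9 t 0.15
```

arm_command(targets=[[1,-0.53,-0.43,0.0,0.9],[1,-0.53,-0.43,0.0,0.9],[1,-0.53,-0.43,0.0,0.9],[1,-0.53,-0.43,0.0,0.9],[1,-0.53,-0.43,0.0,0.9],[1,-0.53,-0.43,0.0,0.9],[1,-0.53,-0.43,0.0,0.9],[1,-0.53,-0.43,0.0,0.9]], squeeze=20)

```text
time_s: 0.82
ee_pos: [351.5, 275.2, 213.6]
ee_rot: [-179.9, 0.0, 123.1]
force: [0.4, 0.8, -0.1]
gripper_width: 40.5
```

```bash
python3 -c "
from h import *
sh(594,-80.2,180,95.05)"
```

```text
shift [-0.8602  0.0176  0.0679] turn 0.624 | pos [351.5 275.2 213.6] [-1.7995e+02  5.0000e-02  1.2314e+02] F [ 0.4  0.8 -0.1] w 40.5 t 0.82
```

arm_command(targets=[[1,-0.86,0.018,0.02,0.62],[1,-0.86,0.018,0.02,0.62],[1,-0.86,0.018,0.02,0.62],[1,-0.86,0.018,0.02,0.62],[1,-0.86,0.018,0.02,0.62],[1,-0.86,0.018,0.02,0.62],[1,-0.86,0.018,0.02,0.62],[1,-0.86,0.018,0.02,0.62]])

```text
time_s: 1.48
ee_pos: [539.2, -0.4, 206.0]
ee_rot: [-180.0, 0.1, 95.2]
force: [1.3, 0.8, 0.6]
gripper_width: 0.4
```

```bash
python3 -c "
from h import *
sh(594,-80.2,140,95.05)"
```

```text
shift [-0.1687  0.0948  0.132 ] turn 0.004 | pos [ 5.392e+02 -4.000e-01  2.060e+02] [-1.7996e+02  6.0000e-02  9.5210e+01] F [1.3 0.8 0.6] w 0.4 t 1.48
```

arm_command(targets=[[1,-0.169,0.095,0.1,0.0],[1,-0.169,0.095,0.132,0.0],[1,-0.169,0.095,0.132,0.0],[1,-0.169,0.095,0.132,0.0],[1,-0.169,0.095,0.132,0.0],[1,-0.169,0.095,0.132,0.0]])

```text
time_s: 1.98
ee_pos: [593.9, -79.9, 140.1]
ee_rot: [-179.9, 0.0, 95.2]
force: [-0.6, 0.3, 1.0]
gripper_width: 0.1
```

```bash
python3 - <<'E'
from h import *
sh(594,-80.2,103,95.05)
c=cam("wrist");im=env.grab_frame("wrist");cv2.imwrite("pics/w1.png",im[:,:,::-1])
for col in HSV:
  for q in blobs(im,col,(0,0,640,400),vmin=50):
    if q[0]>150: print(col,q,ray(c,q[1:],108).round(1))
E
```

```text
shift [-0.0006  0.0003  0.0743] turn 0.003 | pos [593.9 -79.9 140.1] [-1.7993e+02  2.0000e-02  9.5200e+01] F [-0.6  0.3  1. ] w 0.1 t 1.98
red (55200, np.float64(521.7), np.float64(125.19)) [715.4  -7.3 108. ]
red (554, np.float64(320.03), np.float64(210.14)) [595.2 -73.8 108. ]
yellow (1518, np.float64(240.05), np.float64(144.54)) [540.7 -35.1 108. ]
green (1487, np.float64(319.28), np.float64(144.93)) [590.8 -30.8 108. ]
blue (1050, np.float64(244.89), np.float64(214.12)) [545.3 -81.1 108. ]
```

View pics/w1.png

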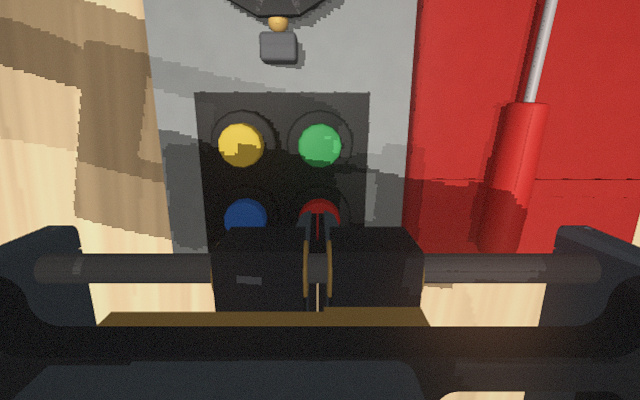

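The wrist view shows yellow at (240,145) and green at (319,145), which gives the same positions within 1 mm. The fingers are over red at (320,212), so I press it.

arm_command(targets=[[1,0,0,0.05,0],[1,0,0,0.066,0],[1,0,0,0.074,0],[1,0,0,0.075,0],[1,0,0,0.075,0],[1,0,0,0.075,0]])

```text
time_s: 2.53
ee_pos: [593.7, -78.2, 106.2]
ee_rot: [179.9, 0.0, 95.3]
force: [-2.8, 2.1, 10.2]
gripper_width: 0.9
```

```bash
python3 -c "
from h import *
sh(539.8,-34.4,140,95.05)"
```

```text
shift [ 0.0971 -0.0991 -0.0677] turn 0.006 | pos [593.7 -78.2 106.2] [1.7993e+02 1.0000e-02 9.5310e+01] F [-2.8  2.1 10.2] w 0.9 t 2.53
```

```bash
python3 - <<'E'
from h import *
b=env.grab_frame("side");sh(594,-80.2,103,95.05)
cv2.imwrite("pics/s2.png",cv2.resize(b[150:250,260:400,::-1],None,fx=5,fy=5,interpolation=cv2.INTER_CUBIC))
E
```

```text
shift [-0.0042  0.0002  0.0065] turn 0.006 | pos [593.7 -78.1 106.2] [1.7993e+02 1.0000e-02 9.5310e+01] F [-3.3  1.9  9.8] w 0.2 t 2.58
```

View pics/s2.png

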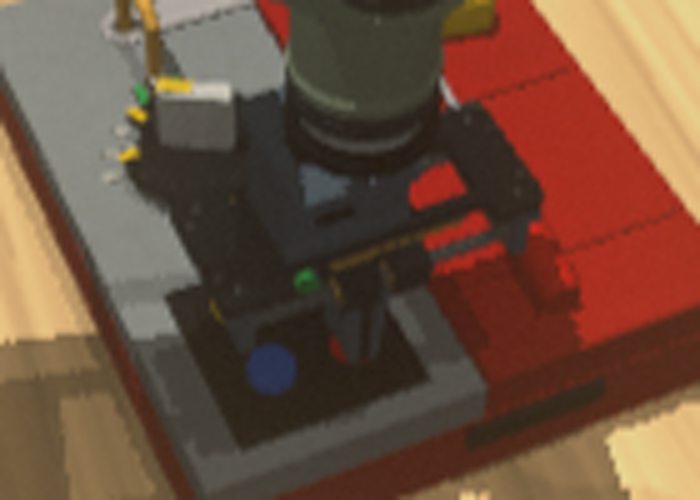

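arm_command(targets=[[1,-0.002,0,0.012,0],[1,-0.002,0,0.012,0],[1,-0.002,0,0.012,0]])

```text
time_s: 2.83
ee_pos: [593.7, -78.1, 106.0]
ee_rot: [179.7, 0.0, 95.4]
force: [-7.6, 1.8, 23.4]
gripper_width: 0.1
```

arm_command(targets=[[1,0,0,-0.005,0],[1,0,0,-0.005,0],[1,0,0,-0.005,0]])

```text
time_s: 3.08
ee_pos: [594.7, -77.5, 110.3]
ee_rot: [179.5, 0.1, 95.4]
force: [1.3, 0.2, 1.9]
gripper_width: 0.4
```

arm_command(targets=[[1,0,0,-0.006,0],[1,0,0,-0.006,0],[1,0,0,-0.006,0]])

```text
time_s: 3.33
ee_pos: [594.2, -77.2, 112.9]
ee_rot: [179.6, 0.1, 95.4]
force: [0.3, -0.8, 0.2]
gripper_width: 0.5
```

arm_command(targets=[[1,0,0,-0.01,0],[1,0,0,-0.01,0],[1,0,0,-0.01,0]])

```text
time_s: 3.58
ee_pos: [594.1, -77.2, 117.8]
ee_rot: [179.6, 0.1, 95.4]
force: [-0.0, 0.6, 0.7]
gripper_width: 0.4
```

Hard stop at z 106.0, with the spring starting near 112. Travel was the full 6 mm, so the measured z reads about 4 mm high here. Red was fully pressed and has been released. Next is yellow.

```bash
python3 -c "
from h import *
sh(540.2,-34.6,125,95.05)"
```

```text
shift [ 0.0951 -0.0992 -0.0151] turn 0.009 | pos [594.1 -77.2 117.8] [1.7961e+02 5.0000e-02 9.5440e+01] F [-0.   0.6  0.7] w 0.4 t 3.58
```

arm_command(targets=[[1,0,0,-0.025,0],[1,0.095,-0.099,-0.025,0.01],[1,0.095,-0.099,-0.02,0.01],[1,0.095,-0.099,-0.015,0.01],[1,0.095,-0.099,-0.015,0.01],[1,0.095,-0.099,-0.015,0.01]])

```text
time_s: 4.08
ee_pos: [541.0, -34.8, 125.1]
ee_rot: [179.6, 0.1, 95.0]
force: [-0.2, 0.0, 0.6]
gripper_width: 0.6
```

```bash
python3 - <<'E'
from h import *
sh(540.2,-34.6,105.2,95.05)
c=cam("wrist");im=env.grab_frame("wrist");cv2.imwrite("pics/w2.png",im[:,:,::-1])
for col in HSV:
  for q in blobs(im,col,(0,0,640,400),vmin=50):
    if q[0]>150: print(col,q,ray(c,q[1:],108).round(1))
E
```

```text
shift [ 0.0007 -0.0019  0.0397] turn -0.001 | pos [541.  -34.8 125.1] [1.7956e+02 7.0000e-02 9.5010e+01] F [-0.2  0.   0.6] w 0.6 t 4.08
red (34657, np.float64(560.75), np.float64(125.31)) [676.8  38.9 108. ]
red (3301, np.float64(504.42), np.float64(304.34)) [671.5 -79.7 108. ]
yellow (193, np.float64(283.34), np.float64(3.63)) [512.6  87.8 108. ]
yellow (214, np.float64(315.1), np.float64(210.93)) [539.  -24.9 108. ]
green (944, np.float64(397.94), np.float64(218.52)) [590.9 -25.5 108. ]
```

View pics/w2.png

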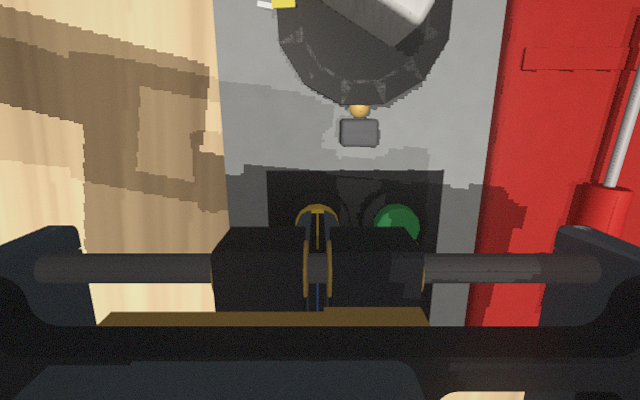

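The wrist view shows the finger tip over the yellow key at (316,212), centred sideways. I press.

arm_command(targets=[[1,0,-0.001,0.02,0],[1,0,-0.001,0.03,0],[1,0,-0.001,0.039,0],[1,0,-0.001,0.041,0],[1,0,-0.001,0.041,0],[1,0,-0.001,0.041,0]])

```text
time_s: 4.63
ee_pos: [542.1, -35.7, 106.2]
ee_rot: [179.4, 0.1, 95.0]
force: [-2.1, -0.6, 13.3]
gripper_width: 0.5
```

```bash
python3 -c "
from h import *
sh(540.2,-34.6,105.2,95.05)"
```

```text
shift [ 0.0026 -0.0036  0.0019] turn -0.002 | pos [542.1 -35.7 106.2] [1.7941e+02 1.2000e-01 9.4960e+01] F [-2.1 -0.6 13.3] w 0.5 t 4.63
```

It bottomed at the same height with 13 N. Release, then green.

arm_command(targets=[[1,0,0,-0.03,0],[1,0,0,-0.03,0],[1,0,0,-0.04,0]])

```text
time_s: 4.88
ee_pos: [541.5, -35.9, 125.3]
ee_rot: [179.5, 0.1, 94.9]
force: [0.4, 0.8, -0.8]
gripper_width: 0.6
```

```bash
python3 -c "
from h import *
sh(590.3,-30.2,125,95.05)"
```

```text
shift [0.0028 0.0982 0.0015] turn -0.002 | pos [541.5 -35.9 125.3] [1.7951e+02 1.0000e-01 9.4940e+01] F [ 0.4  0.8 -0.8] w 0.6 t 4.88
```

arm_command(targets=[[1,0.003,0.098,0,0],[1,0.003,0.098,0,0],[1,0.003,0.098,0,0],[1,0.003,0.098,0,0],[1,0.003,0.098,0,0]])

```text
time_s: 5.3
ee_pos: [588.8, -30.2, 124.9]
ee_rot: [179.7, 0.1, 94.9]
force: [0.4, -0.5, 0.3]
gripper_width: 0.3
```

```bash
python3 -c "
from h import *
sh(590.3,-30.2,105,95.05)"
```

```text
shift [-0.0002  0.0027  0.0398] turn -0.002 | pos [588.8 -30.2 124.9] [1.7966e+02 9.0000e-02 9.4940e+01] F [ 0.4 -0.5  0.3] w 0.3 t 5.3
```

arm_command(targets=[[1,0,0.003,0.02,0],[1,0,0.003,0.03,0],[1,0,0.003,0.039,0],[1,0,0.003,0.041,0],[1,0,0.003,0.041,0],[1,0,0.003,0.041,0]])

```text
time_s: 5.8
ee_pos: [589.7, -30.1, 106.2]
ee_rot: [179.7, 0.1, 94.9]
force: [-3.3, 0.5, 13.0]
gripper_width: 0.5
```

arm_command(targets=[[1,0,0,-0.03,0],[1,0,0,-0.06,0],[1,0,0,-0.12,0],[0.4,0,0,-0.18,0],[0.4,0,0,-0.2,0]])

```text
time_s: 6.22
ee_pos: [590.5, -30.2, 210.0]
ee_rot: [179.3, 0.1, 94.9]
force: [1.7, -0.0, 0.3]
gripper_width: 11.2
```

```bash
python3 -c "
from h import *
sh(554.2,87.3,200,155.05)"
```

```text
shift [ 0.2404 -0.0524  0.0188] turn -1.336 | pos [590.5 -30.2 210. ] [1.7931e+02 1.5000e-01 9.4940e+01] F [ 1.7 -0.   0.3] w 11.2 t 6.22
```

All three keys pressed and bottomed. Moving above the dial, with the jaws turning across the bar.

arm_command(targets=[[0.42,0.24,-0.052,0.02,-0.9],[0.42,0.24,-0.052,0.02,-0.9],[0.42,0.24,-0.052,0.02,-0.9],[0.42,0.24,-0.052,0.02,-0.9],[0.42,0.24,-0.052,0.02,-0.9],[0.42,0.24,-0.052,0.02,-0.9]])

```text
time_s: 6.72
ee_pos: [553.3, 87.9, 198.1]
ee_rot: [179.7, 0.5, 135.9]
force: [-0.7, 0.4, -0.5]
gripper_width: 50.8
```

```bash
python3 -c "
from h import *
sh(554.2,87.3,200,155.05)"
```

```text
shift [-0.0022  0.0004 -0.0037] turn -0.427 | pos [553.3  87.9 198.1] [179.67   0.5  135.86] F [-0.7  0.4 -0.5] w 50.8 t 6.72
```

arm_command(targets=[[0.42,-0.002,0,0,-0.427],[0.42,-0.002,0,0,-0.427],[0.42,-0.002,0,0,-0.427],[0.42,-0.002,0,0,-0.427],[0.42,-0.002,0,0,-0.427]])

```text
time_s: 7.13
ee_pos: [553.4, 87.1, 197.2]
ee_rot: [179.9, 0.5, 154.9]
force: [-0.1, -0.3, -0.2]
gripper_width: 53.0
```

```bash
python3 - <<'E'
from h import *
sh(554.2,87.3,125,155.05)
c=cam("wrist");im=env.grab_frame("wrist");cv2.imwrite("pics/w3.png",im[:,:,::-1])
print("expected bar centre px",proj(c,(554.2,87.3,157)),"pointer end",proj(c,(554.2-20.9,87.3+9.7,157)))
E
```

```text
shift [-1.000e-04  8.000e-04  1.444e-01] turn -0.003 | pos [553.4  87.1 197.2] [179.9    0.5  154.93] F [-0.1 -0.3 -0.2] w 53.0 t 7.13
expected bar centre px [319.91629388 216.56646278] pointer end [319.85489489 184.34105387]
```

View pics/w3.png

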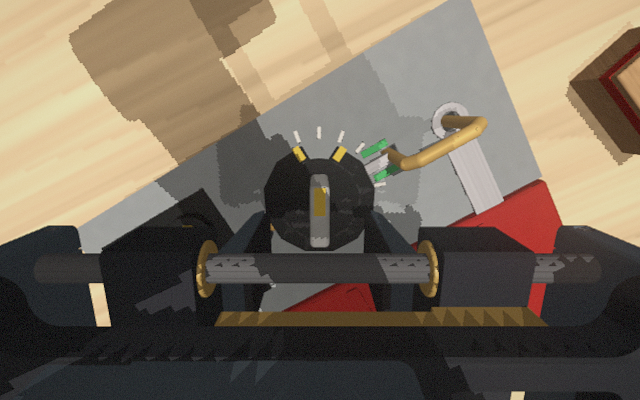

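The wrist view shows the bar upright in the image at (319,212), between the fingers and aligned. The rim gap is centred at (320,152) and the shackle is at (440,150). Descend and grip.

arm_command(targets=[[0.42,0,0.001,0.07,0],[0.42,0,0.001,0.12,0],[0.42,0,0.001,0.145,0],[0.42,0,0.001,0.145,0],[0.42,0,0.001,0.145,0]])

```text
time_s: 7.6
ee_pos: [554.1, 87.3, 124.4]
ee_rot: [179.9, 0.4, 154.9]
force: [0.3, -0.5, 1.4]
gripper_width: 53.1
```

arm_command(targets=[[1,0,0,0,0],[1,0,0,0,0],[1,0,0,0,0],[1,0,0,0,0],[1,0,0,0,0],[1,0,0,0,0]], squeeze=20)

```text
time_s: 8.1
ee_pos: [554.3, 87.4, 124.8]
ee_rot: [179.9, 0.5, 154.9]
force: [1.3, 3.6, 2.4]
gripper_width: 15.6
```

```bash
python3 -c "
from h import *
sh(554.2,87.3,125,95.05)"
```

```text
shift [-0.     -0.0003 -0.0004] turn 1.329 | pos [554.3  87.4 124.8] [179.9    0.48 154.86] F [1.3 3.6 2.4] w 15.6 t 8.1
```

Gripped (width about 14-15 mm). Turning clockwise in two steps.

arm_command(targets=[[1,0,0,0,0.15],[1,0,0,0,0.3],[1,0,0,0,0.45],[1,0,0,0,0.6],[1,0,0,0,0.7],[1,0,0,0,0.7],[1,0,0,0,0.7]])

```text
time_s: 8.68
ee_pos: [554.8, 88.5, 124.8]
ee_rot: [179.6, 0.3, 123.5]
force: [2.9, 6.2, -1.3]
gripper_width: 13.8
```

```bash
python3 -c "
from h import *
sh(554.2,87.3,125,95.05)"
```

```text
shift [-0.0013 -0.0023 -0.0003] turn 0.631 | pos [554.8  88.5 124.8] [179.55   0.31 123.46] F [ 2.9  6.2 -1.3] w 13.8 t 8.68
```

arm_command(targets=[[1,0,0,0,0.15],[1,0,0,0,0.3],[1,0,0,0,0.45],[1,0,0,0,0.6],[1,0,0,0,0.63],[1,0,0,0,0.63],[1,0,0,0,0.63]])

```text
time_s: 9.27
ee_pos: [555.1, 88.6, 124.8]
ee_rot: [179.4, 0.0, 95.3]
force: [2.5, 3.2, -0.9]
gripper_width: 13.8
```

```bash
python3 - <<'E'
from h import *
sh(554.2,87.3,125,95.05)
im=env.grab_frame("wrist");cv2.imwrite("pics/w4.png",im[:,:,::-1])
E
```

```text
shift [-0.0025 -0.002  -0.0004] turn 0.005 | pos [555.1  88.6 124.8] [1.7943e+02 4.0000e-02 9.5280e+01] F [ 2.5  3.2 -0.9] w 13.8 t 9.27
```

View pics/w4.png

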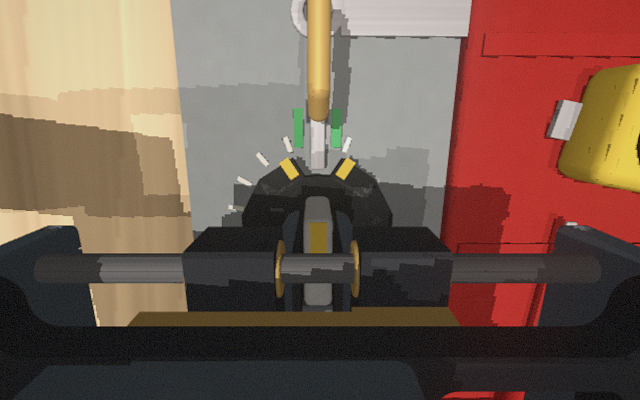

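The wrist view shows the rim gap (yellow marks at (288,168) and (346,168)) centred on the tongue at (318,150), between the green marks. Release, let it settle, and rise.

arm_command(targets=[[0.42,0,0,0,0],[0.42,0,0,0,0],[0.42,0,0,0,0],[0.42,0,0,0,0],[0.42,0,0,0,0],[0.42,0,0,0,0]])

```text
time_s: 9.82
ee_pos: [554.9, 88.5, 124.9]
ee_rot: [179.4, 0.0, 95.3]
force: [-0.6, 0.5, -0.5]
gripper_width: 51.0
```

arm_command(targets=[[0.42,0,0,-0.05,0],[0.42,0,0,-0.12,0],[0.42,0,0,-0.18,0],[0.42,0,0,-0.18,0],[0.42,0,0,-0.18,0]])

```text
time_s: 10.23
ee_pos: [555.0, 88.6, 216.8]
ee_rot: [179.2, 0.0, 95.3]
force: [-0.3, 0.3, -0.4]
gripper_width: 52.9
```

```bash
python3 - <<'E'
from h import *
sh(545.4,186.9,214,5.05)
im=env.grab_frame("wrist");cv2.imwrite("pics/w5.png",im[:,:,::-1])
c=cam("wrist");print("bar expected",proj(c,(545.4,186.9,155)))
E
```

```text
shift [ 0.1976 -0.0012  0.0055] turn 2.005 | pos [555.   88.6 216.8] [1.7918e+02 4.0000e-02 9.5270e+01] F [-0.3  0.3 -0.4] w 52.9 t 10.23
bar expected [316.95494062  67.34626906]
```

View pics/w5.png

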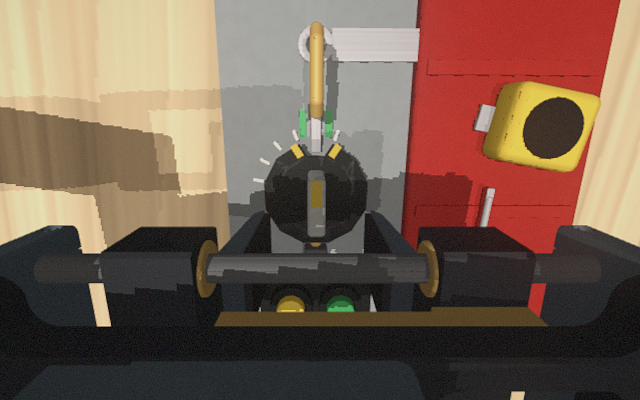

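The wrist view shows the dial holding its notch (gap at (316,150)). The crossbar runs (316,25)-(316,115), as expected, and the jaws are already across it. Move over.

arm_command(targets=[[0.42,0.07,0,0,0.005],[0.42,0.14,0,0,0.005],[0.42,0.198,-0.001,0,0.005],[0.42,0.198,-0.001,0,0.005],[0.42,0.198,-0.001,0,0.005],[0.42,0.198,-0.001,0,0.005]])

```text
time_s: 10.78
ee_pos: [543.7, 186.4, 213.5]
ee_rot: [179.6, 0.1, 95.1]
force: [-0.9, -0.1, 0.9]
gripper_width: 52.6
```

```bash
python3 - <<'E'
from h import *
sh(545.4,186.9,135,95.05)
im=env.grab_frame("wrist");cv2.imwrite("pics/w6.png",im[:,:,::-1])
c=cam("wrist");print("bar expected",proj(c,(545.4,186.9,155)))
E
```

```text
shift [0.0011 0.0024 0.157 ] turn 0.001 | pos [543.7 186.4 213.5] [1.7957e+02 1.2000e-01 9.5070e+01] F [-0.9 -0.1  0.9] w 52.6 t 10.78
bar expected [318.64157448 206.31036498]
```

View pics/w6.png

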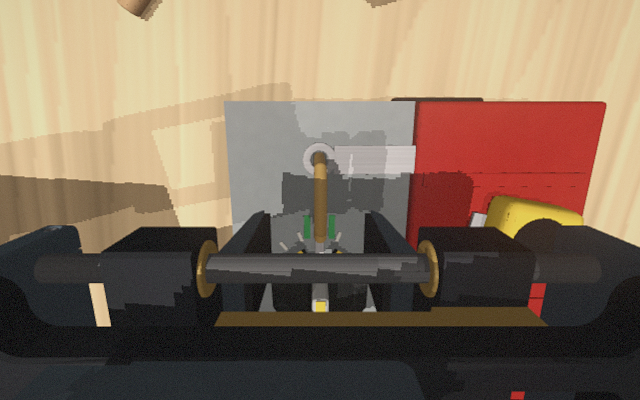

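The crossbar shows at (320,155)-(320,250), centred between the fingers. Descend and close.

arm_command(targets=[[0.42,0.001,0.002,0.07,0],[0.42,0.001,0.002,0.12,0],[0.42,0.001,0.002,0.155,0],[0.42,0.001,0.002,0.156,0],[0.42,0.001,0.002,0.156,0]])

```text
time_s: 11.25
ee_pos: [545.1, 185.3, 135.1]
ee_rot: [179.7, 0.2, 94.9]
force: [-0.1, 0.8, 0.4]
gripper_width: 53.0
```

```bash
python3 -c "
from h import *
sh(545.4,186.9,135,95.05)"
```

```text
shift [0.0032 0.0008 0.0002] turn -0.003 | pos [545.1 185.3 135.1] [1.7966e+02 1.5000e-01 9.4930e+01] F [-0.1  0.8  0.4] w 53.0 t 11.25
```

arm_command(targets=[[1,0,0,0,0],[1,0,0,0,0],[1,0,0,0,0],[1,0,0,0,0],[1,0,0,0,0],[1,0,0,0,0],[1,0,0,0,0]], squeeze=30)

```text
time_s: 11.83
ee_pos: [545.2, 185.4, 135.4]
ee_rot: [179.6, 0.1, 94.9]
force: [2.1, -1.0, 1.0]
gripper_width: 9.4
```

Gripped, width about 10 mm. Lifting slowly at first and watching the force.

arm_command(targets=[[1,0,0,-0.008,0],[1,0,0,-0.016,0],[1,0,0,-0.024,0],[1,0,0,-0.032,0],[1,0,0,-0.04,0],[1,0,0,-0.04,0]])

```text
time_s: 12.33
ee_pos: [545.6, 185.6, 156.3]
ee_rot: [179.5, 0.1, 94.9]
force: [-0.1, 0.6, -3.8]
gripper_width: 9.3
```

```bash
python3 - <<'E'
from h import *
sh(545.4,186.9,265,95.05)
im=env.grab_frame("side");cv2.imwrite("pics/s3.png",cv2.resize(im[110:260,240:420,::-1],None,fx=4,fy=4,interpolation=cv2.INTER_CUBIC))
E
```

```text
shift [ 0.0022  0.0016 -0.2173] turn -0.002 | pos [545.6 185.6 156.3] [1.7954e+02 1.3000e-01 9.4950e+01] F [-0.1  0.6 -3.8] w 9.3 t 12.33
```

View pics/s3.png

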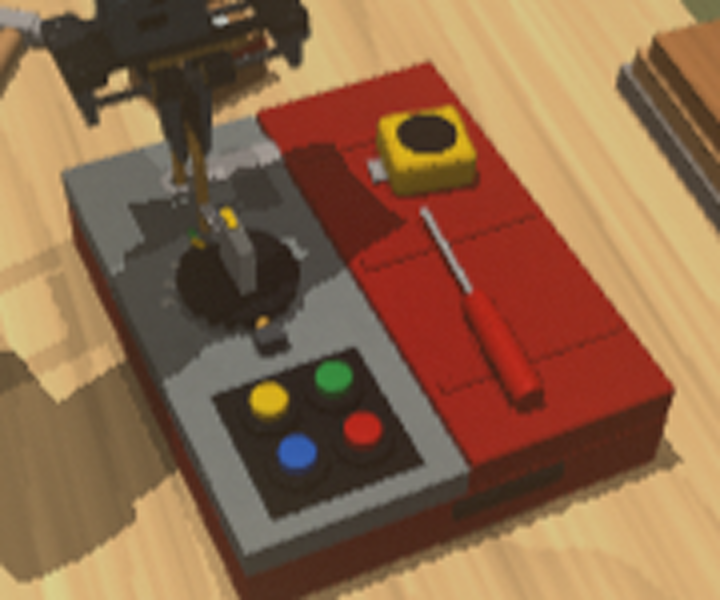

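The side view shows the shackle rising (legs at (190,190)) and the dial still on its notch. The load is 3.8 N, which is just the shackle's weight. Continue straight up.

arm_command(targets=[[1,0,0,-0.03,0],[1,0,0,-0.06,0],[1,0,0,-0.1,0],[1,0,0,-0.14,0],[1,0,0,-0.18,0],[1,0,0,-0.22,0],[1,0,0,-0.25,0],[1,0,0,-0.27,0]])

```text
time_s: 13.05
ee_pos: [544.7, 185.9, 292.7]
ee_rot: [179.4, 0.1, 94.9]
force: [-0.1, -0.0, -4.3]
gripper_width: 9.2
```

arm_command(targets=[[1,0,0,-0.02,0],[1,0,0,-0.02,0],[1,0,0,-0.02,0],[1,0,0,-0.02,0],[1,0,0,-0.02,0],[1,0,0,-0.02,0],[1,0,0,-0.02,0],[1,0,0,-0.02,0]])

```text
time_s: 13.72
ee_pos: [544.5, 185.8, 302.2]
ee_rot: [179.5, 0.1, 94.9]
force: [-0.2, -0.6, -4.1]
gripper_width: 9.1
```

```bash
python3 - <<'E'
from h import *
sh(545.4,186.9,265,95.05)
for n in ("side","top","wrist"):
    im=env.grab_frame(n)
    if n=="side": im=cv2.resize(im[90:260,200:420],None,fx=3.5,fy=3.5,interpolation=cv2.INTER_CUBIC)
    if n=="top": im=cv2.resize(im[120:270,150:480],None,fx=2.4,fy=2.4,interpolation=cv2.INTER_CUBIC)
    cv2.imwrite(f"pics/f_{n}.png",im[:,:,::-1])
sh(545.4,186.9,265,95.05);print(env.state()["qvel"].round(2))
E
```

```text
shift [0.0021 0.0014 0.0744] turn -0.002 | pos [544.5 185.8 302.2] [1.795e+02 1.100e-01 9.494e+01] F [-0.2 -0.6 -4.1] w 9.1 t 13.72
shift [0.0021 0.0011 0.0751] turn -0.002 | pos [544.6 185.9 302.6] [1.7946e+02 1.0000e-01 9.4940e+01] F [ 0.8 -0.6 -4.1] w 9.2 t 13.87
[ 0.06 -0.01 -0.04 -0.04 -0.02  0.1 ]
```

View pics/f_side.png

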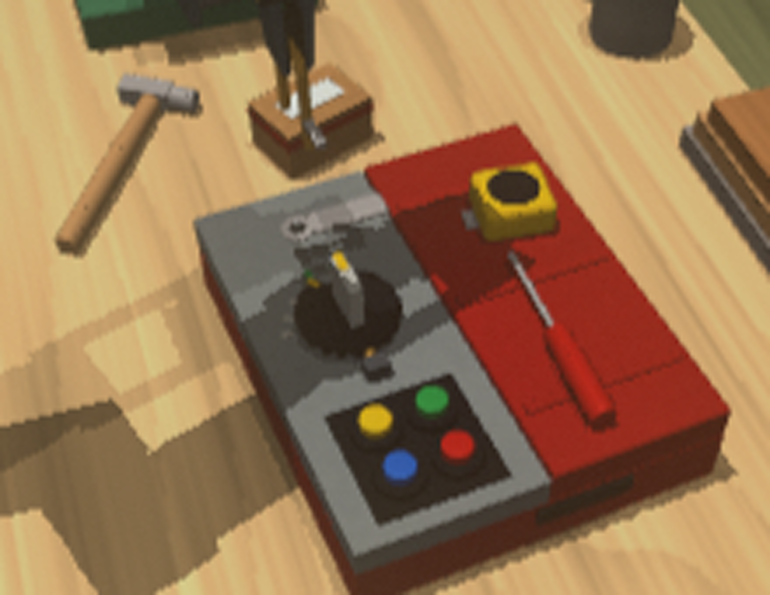

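View pics/f_wrist.png

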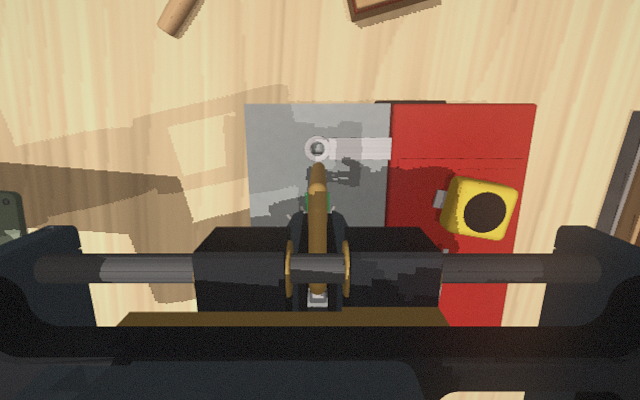

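View pics/f_top.png

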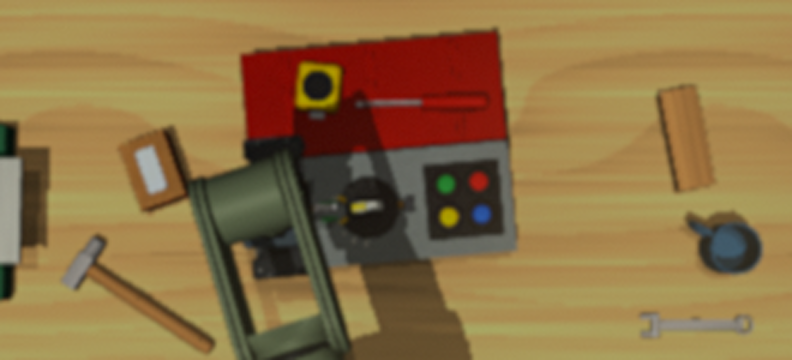

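The side view shows the shackle upright, high and clear (feet at (285,120) and (310,140)). The top and wrist views show the dial pointer along +y at the shackle holes, and the bystanders unmoved. I'm handing in.

```bash
python3 -c "
from h import *
env.job_done()
sh(545.4,186.9,265,95.05)"
```

```text
the job is handed in; nothing more can be done
the job is handed in; nothing more can be done
```

The chest is unlocked and the job is handed in at about 13.9 s, with the gripper still holding the shackle up. No verdict was reported.

- **Keys:** I pressed red, yellow and green in that order. Each stopped hard at the same height, and the blue key was never touched. I pressed red a second time, harder (23 N), while checking that it had reached its stop.
- **Dial:** I turned it 60° clockwise, from 0.349 to 1.396 rad. After release, the pictures showed it resting on the notch, with the rim gap over the tongue and between the green marks.
- **Shackle:** It came straight up about 167 mm, which puts the crossbar near 317 mm and the feet about 14 cm above the deck.
- **Last checks:** The load was about 4 N, just the shackle's weight, and the arm was still and the shackle upright. The dial was still on its notch, and the tools and other things looked unmoved in the final pictures.
- **One disagreement:** The measured tool height read about 4 mm higher than the given key heights, so I added that to the grip heights. I couldn't read the joint values or contact forces directly, only infer them from force, pose and pictures.

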